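Open the ratchet bar clamp

ROBOT

A 7-joint arm with a two-finger parallel gripper is mounted at the origin on the work surface. World frame = base frame: x ahead of the robot, y to its left, z up, the work surface at z = 0. Lengths are in m, angles in degrees, forces in N, time in s.
With the tool pointing down it reaches from about 0.35 to 0.9 m from the base axis. Payload 19.9 kg.
Tool frame: the origin (TCP) lies midway between the tips of the shut fingers; the grasp point (between the pads) lies r.grip_point_offset behind it (r.grip_point_offset is the distance from the TCP to the grasp point, in m); z points along the fingers, y is the line along which they close (so a half turn about z gives the same grasp; the last joint's range is limited). The gripper opens to 94 mm and grips with 3 to 60 N. Pads are 16 mm wide; open, the fingers measure 119 mm over their backs; the gripper's body (75 mm by 177 mm) begins 78 mm behind the grasp point.
Start: joints at [66.492, 23.915, -0.59, 92.452, 0.269, 63.638, -3.037], TCP at [0.225, -0.583, 0.205] pointing down, gripper open.
Joint ranges: [-161.28, 161.28], [-22.2, 115.67], [-73.04, 71.86], [3.21, 147.25], [-68.34, 248.33], [10.77, 114.83], [-161.83, 161.83]. Speed limits (degrees/s): [108.29, 108.29, 136.94, 136.94, 172.46, 172.46, 172.46].

INTERFACE

Orientations are given as [roll, pitch, yaw] about the fixed x, y, z axes, in that order (R = Rz(yaw) Ry(pitch) Rx(roll)).
In Python, from rig import r, cams, workorder, spotter gives the robot as it stands. The module is installed in compiled form; this text tells all that it offers.
- The arm moves only by the tool drive_tool, never from a script. Its argument "rows" is text: rows parted by semicolons, each of 6 numbers parted by spaces: the shift along the tool's x, y, z scaled (see below), then the turn, a rotation vector about the tool's x, y, z scaled (see below). A call has 1 to 5 rows; each row is the pose to reach, as a shift and turn from the pose commanded when the call began, along the tool's axes at that moment, turning the shorter way round; what a row does not reach only later rows make up. The controller multiplies each number of a shift by 1 m and each number of a turn by 360 degrees. A row lasts 1/10 s, in which the tool goes at most 50 mm and 8.59 degrees, less where a joint would pass 70% of its speed; a pose out of reach is approached as far as the arm can. A call with a number of a shift or a turn outside -1 to 1 is refused whole. A call with a gripper value outside its range is refused whole. "fingers" is the gripper's target within -1 to 1 (shut at 1, half-way at 0, fully open at -1), set as the call begins (left out, the last holds). The fingers move at their own pace and stop on an object; "grip_force" is the grip in N (left out, the last holds). Time passes only in rows, so rows that repeat a pose let the fingers close. It gives the time, the measured TCP pose, the force, the opening and the grip force at its end, in the units of the state.
- r.get_state(): the state, without advancing time (a new reading comes with each control period).
- cams.read_camera(name): name is "side" or "top" or "wrist"; returns the picture (420x560x3 uint8, red, green, blue); there is no depth.
- cams.calibration(name): a dict with "intrinsics" (3x3 intrinsics, pixels), "k1" (the pictures are not rectified: a ray, as slopes to the right and down, at radius r is drawn at 1 + k1 r^2 times it, then the intrinsics apply), "R" (3x3) and "t" (3): a world point X has camera coordinates R X + t; the wrist camera has in their place "hand_eye" (4x4, takes a point from camera to tool coordinates, whose origin is the TCP and whose axes are the flange's). Camera axes: x right, y down, z forward; pixel columns grow to the right and rows downward; lengths in m; the calibration is good to about 2 mm. A picture is of the moment at which its call begins: read the wrist's pose just before it. calibration takes no time and is no camera call.
- workorder.job_done(): hands the job in; it is judged then, once.
Trained networks look in the newest picture that a camera, given by its name, has taken for a name from the list of things; names that differ only in an ending like _2 or _b are one class to them, and where a whole thing is asked for, a point or a joint stands for the part that bears it (a point fixed in the world has none). Each returns a list of dicts, best first, with "score" (0 to 1); they miss things now and then, are a little off and sometimes report something else, mostly with a low value. They report only what shows in the picture. A call takes as long as a camera call. They do not tell look-alikes from the thing itself.
- spotter.spot_in(camera, label): "pixel" ([column, row] in pixels, amid what is visible of it).
- spotter.regions_of(camera, label): "pixels" (420x560 bool, what is visible of it) and "pixel" ([column, row] in pixels, amid what is visible of it).
- spotter.mark_of(camera, label): "pixel" ([column, row] in pixels: a listed point, or the origin of a listed thing).
The state is a dict: "time": time; "joint_positions": joint angles; "joint_velocities": joint speeds; "tau": joint torques, N m; "tcp_pos": TCP position; "tcp_rot": TCP orientation; "wrist_force": force on the tool from outside, world axes, zero at the start; "wrist_torque": the same for the moment, N m; "grip_width": opening from 0.0 (shut) to 1.0 (fully open); "grasp_force": force on a finger pad.
Only numpy, scipy, OpenCV 4.12 (cv2) and the standard library are available. Lean on these libraries where they do the work, as an engineer would, in place of code of your own. Each camera call takes 0.05 s, during which the arm holds its last target. There are 200 camera calls.

TASK

The glue in the striped wooden block has set, so open the bench clamp: with a fingertip press down the red release on the sliding jaw and, keeping it pressed, push the jaw back along its bar until it comes up against the yellow stop collar, then let go and move clear. Leave the block lying on the bar where it is and do not disturb the glue bottle, wooden bobbin or cardboard yarn core; nothing is to be picked up.

Things in the scene. Friction and masses are not known exactly. Their poses are not given: they have to be found in the camera images.
- clamp: Bench bar clamp bolted to the table: a steel channel bar 40 mm wide, 36 mm high, with a toothed rack in it, on two blue feet. Origin on the table under the bar's centre line; y runs along the bar, the way the sliding jaw opens, x across it, z up. The bar reaches from y = -215 to +216 mm; the blue fixed tail jaw (top 90 mm above the table) has its rubber face at y = -170 mm.
- jaw (a joint): Travel (m) of the blue sliding jaw along clamp +y: 0 at the start, closed on the block; grows as it opens. A ratchet (10 mm pitch) stops it opening unless the red release is held pressed; then it slides with 4 to 6 N. Jaw 126 mm long, 58 mm wide: pad wall (16 mm thick, top 90 mm above the table), open bay 42 mm long with the red release, solid blue housing 68 mm long (top 89 mm).
- release (a joint): Angle (rad) of the red release, a sprung rocker: 0 = up, locked; 0.21 = fully pressed, on its stop; the pawl clears the rack from 0.12. Takes 1 to 6 N and springs back when let go. Its pivot (along clamp x) lies hidden 28 mm behind (+y of) push_face, 52 mm above the table, so fully pressed the plate has gone down 6 mm next to the housing and 10 mm at release_pad.
- release_pad (a point): Middle of the upper face of the red release plate, moving with it; at rest 63 mm above the table. The bare plate is 38 mm wide across the bar and 39 mm long; this point lies 20 mm in front (-y) of the housing's front face. The blue cheeks beside the plate are only 47 mm high, so the space above and beside it is open.
- push_face (a point): Middle of the flat front face of the blue housing on the sliding jaw, the face that looks towards the red plate and the block (normal: clamp -y); 58 mm wide, from 73 to 89 mm above the table, this point at 81 mm. A fingertip standing on the red plate pushes the jaw here. It moves with the jaw.
- jaw_back (a point): Middle of the rear end of the sliding jaw, 45 mm above the table, 68 mm behind (+y of) push_face. This end meets the collar.
- collar: Yellow stop collar fixed on the bar, 64 mm wide, 20 mm thick along the bar, 58 mm high, with a black thumb knob on top (to 78 mm). Origin on the table below its centre, axes as the clamp's: the face that the jaw meets lies at y = -10 mm of the collar. The jaw has 70 to 115 mm to travel to it.
- block_center (a point): Centre of the laminated block (light, dark, light wood; three dark holes on top), 110 mm across the bar, 79 mm along it, 46 mm high, lying loose on the bar between the jaws, top 82 mm above the table.
- glue_center (a point): Centre of a white glue bottle with an orange cap, 52 mm diameter, 110 mm high, standing loose; this point 55 mm above the table.
- bobbin_center (a point): Centre of a wooden bobbin, 52 mm flanges, 90 mm high, standing loose; this point 45 mm above the table.
- core_center (a point): Centre of an empty cardboard yarn core, a cone 60 mm wide at the foot, 110 mm high, standing loose; this point 55 mm above the table.
Things that resemble listed ones, but are neither listed nor needed, are in the scene too. Leave any turquoise look-alike of the part that bears bobbin_center alone.

How it is judged (in metres and radians):
On the way, in this order (a step that is already met when the one before it is completed fails the run):
1. a finger presses the red release down, clear of the rack, with the jaw still closed on the block (value of joint release above 0.12 rad and contact force between the fingers and release above 0.5 N and value of joint jaw below 0.03 m), for 0.1 s.
2. the jaw has been pushed back against the collar (y of jaw_back in the frame of collar above -0.015 m), for 0.1 s.
At the end, for the whole second after the job is handed in: The rear end of the sliding jaw stands within 6 mm of the collar's face, at rest; the release has sprung up (below 0.15 rad); the block lies on the bar within 12 mm of where it was, level; bottle, bobbin and core stand within 20 mm of where they were (y of jaw_back in the frame of collar above -0.016 m and velocity of joint jaw between -0.005 and 0.005 m/s and value of joint release below 0.15 rad and distance of block_center from where it was at the start of the episode below 0.012 m and angle between block_center's own z axis and vertical below 0.1 rad and distance of each of glue_center, bobbin_center, core_center from where it was at the start of the episode below 0.02 m and angle between each of glue_center, bobbin_center, core_center's own z axis and vertical below 0.2 rad); the robot touches nothing.
It fails at once if the block was lifted or pushed about (distance of block_center from where it was at the start of the episode above 0.015 m).
It fails at once if the glue bottle was lifted, knocked or moved (distance of glue_center from where it was at the start of the episode above 0.02 m or angle between glue_center's own z axis and vertical above 0.4 rad).
It fails at once if the bobbin was lifted, knocked or moved (distance of bobbin_center from where it was at the start of the episode above 0.02 m or angle between bobbin_center's own z axis and vertical above 0.4 rad).
It fails at once if the yarn core was lifted, knocked or moved (distance of core_center from where it was at the start of the episode above 0.02 m or angle between core_center's own z axis and vertical above 0.4 rad).
It also fails if it takes over 42 s, if anything falls off the work surface, if the arm or the gripper's body presses on something with over 40 N, if the wrist force passes 120 N, or if a joint passes its speed limit or range.

## Working session

There is one attempt and no reset: what is moved stays moved. The work goes in short steps, Python scripts to look and compute and a tool call to move; the robot and the scene stay as the last step left them, time stands still between calls to the robot, and variables do not carry over. Pictures are saved under pics/ and viewed, at most 10 in all, crops included, and the job is handed in when it is done.

Besides the shell and the picture viewer there is one more tool, called after ">>>" as name(argument=value, ...), one argument or row to a line, values as JSON. drive_tool: Moves the arm, as the interface text tells. Its arguments: {"type":"object","properties":{"rows":{"type":"string"},"fingers":{"type":"number"},"grip_force":{"type":"number"}},"required":["rows"]}

```bash
mkdir -p pics
cat > h.py <<'E'
import numpy as np, cv2
from rig import r, cams, workorder, spotter
from scipy.spatial.transform import Rotation as Ro
def ray(cam,px):
    c=cams.calibration(cam);K=np.array(c["intrinsics"]);k=c["k1"]
    d=np.linalg.solve(K,[px[0],px[1],1])[:2]
    u=d.copy()
    for _ in range(30): u=d/(1+k*(u@u))
    R=np.array(c["R"]);t=np.array(c["t"])
    return -R.T@t, R.T@np.r_[u,1]
def atz(cam,px,z):
    o,v=ray(cam,px); return o+v*(z-o[2])/v[2]
def proj(cam,X):
    c=cams.calibration(cam);p=np.array(c["R"])@X+np.array(c["t"]);u=p[:2]/p[2]
    u=u*(1+c["k1"]*(u@u));return (np.array(c["intrinsics"])@np.r_[u,1])[:2]
Z=dict(release_pad=.063,push_face=.081,jaw_back=.045,collar=0,clamp=0,block_center=.059,glue_center=.055,bobbin_center=.045,core_center=.055)
E
python3 - <<'E'
from h import *
ims=[cams.read_camera(c) for c in("top","side")]
for c,i in zip(("top","side"),ims): cv2.imwrite(f"pics/{c}0.png",i[:,:,::-1])
for n,z in Z.items():
    for c in("top","side"):
        for m in spotter.mark_of(c,n)[:3]: print(n,c,round(m["score"],2),np.round(m["pixel"]),np.round(atz(c,m["pixel"],z),3))
s=r.get_state();print(s["time"],s["tcp_pos"],s["tcp_rot"],s["grip_width"],r.grip_point_offset)
E
```

```text
release_pad top 0.69 [330. 292.] [ 0.47  -0.098  0.063]
release_pad side 0.55 [389. 219.] [ 0.471 -0.092  0.063]
push_face top 0.94 [322. 292.] [ 0.471 -0.083  0.081]
push_face side 0.93 [391. 215.] [ 0.463 -0.074  0.081]
jaw_back top 0.85 [283. 279.] [ 0.491 -0.015  0.045]
jaw_back side 0.74 [356. 246.] [ 0.491 -0.015  0.045]
collar top 0.62 [232. 264.] [ 0.52   0.079 -0.   ]
collar side 0.9 [313. 294.] [0.516 0.073 0.   ]
clamp top 0.79 [300. 284.] [ 0.481 -0.05   0.   ]
clamp side 0.95 [372. 261.] [ 0.477 -0.051  0.   ]
block_center top 0.68 [371. 304.] [ 0.448 -0.173  0.059]
block_center side 0.63 [423. 204.] [ 0.443 -0.177  0.059]
glue_center top 0.71 [341. 214.] [ 0.61  -0.122  0.055]
glue_center top 0.52 [265. 200.] [0.634 0.018 0.055]
glue_center side 0.61 [323. 196.] [ 0.607 -0.114  0.055]
bobbin_center top 0.91 [279. 142.] [ 0.747 -0.008  0.045]
bobbin_center top 0.75 [264. 204.] [0.628 0.02  0.045]
bobbin_center side 0.86 [226. 200.] [ 0.758 -0.017  0.045]
bobbin_center side 0.57 [271. 226.] [0.637 0.011 0.045]
core_center top 0.65 [413. 239.] [ 0.566 -0.254  0.055]
core_center side 0.6 [375. 172.] [ 0.57  -0.262  0.055]
1.0 [ 0.2252884  -0.58295556  0.2054322 ] [-1.79995890e+02  1.75683522e-03  2.11266714e+01] 1.0016021675762097 0.0188
```

View pics/top0.png

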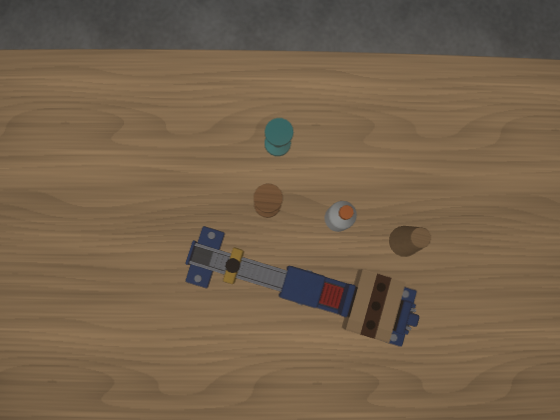

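View pics/side0.png

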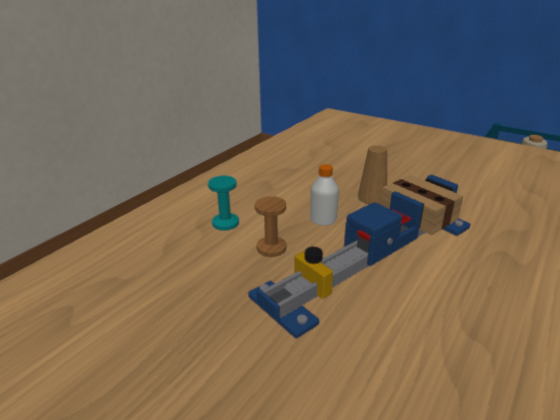

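The top view shows the red plate at about (332,295), jaw back at (283,285) and collar at (233,265). The wooden bobbin is at (267,200), glue at (341,216) and core at (408,240). The turquoise thing at (279,138) is the look-alike. The measured points agree with the sizes given. Next I'll fit the clamp pose.

```bash
cat >> h.py <<'E'
def clamp_y(yaw): return np.array([-np.sin(yaw),np.cos(yaw)])
def totool(dp,R=None):
    R=Ro.from_euler("xyz",r.get_state()["tcp_rot"],degrees=True); return R.inv().apply(dp)
E
python3 - <<'E'
from h import *
from scipy.optimize import least_squares
obs=[]
for n in("clamp","push_face","release_pad","jaw_back","collar"):
    for c in("top","side"):
        m=spotter.mark_of(c,n)
        if m: obs.append((n,c,np.array(m[0]["pixel"])))
reg=spotter.regions_of("top","release_pad")[0]; print("red region",reg["score"],reg["pixel"],atz("top",reg["pixel"],.063))
def f(p):
    x,y,a,q,cl=p;d=clamp_y(a);o=[]
    s=dict(clamp=0,push_face=q,release_pad=q-.02,jaw_back=q+.068,collar=cl)
    for n,c,px in obs: o.append(proj(c,np.r_[np.array([x,y])+s[n]*d,Z[n]])-px)
    return np.ravel(o)
s=least_squares(f,[.48,-.05,-.29,-.033,.13],loss="soft_l1");x,y,a,q,cl=s.x
print(s.x.round(4),np.degrees(a),np.round(s.fun,1))
d=clamp_y(a);P=np.array([x,y])+q*d
print("push_face",P,"travel",cl-.01-q-.068,"dir",d)
st=r.get_state();R=Ro.from_euler("xyz",st["tcp_rot"],degrees=True)
T=np.r_[P-.014*d,.13];yaw=np.degrees(np.arctan2(d[1],d[0]))
print("target",T,yaw,"shift",R.inv().apply(T-st["tcp_pos"]),"turn",(R.inv()*Ro.from_euler("xyz",[180,0,yaw],degrees=True)).as_rotvec()/2/np.pi,st["time"])
E
```

```text
red region 0.78 [325.0, 294.3] [ 0.46521425 -0.08978258  0.063     ]
[ 0.4802 -0.0504 -0.2897 -0.0305  0.1316] -16.59721690191175 [ 0.4  0.5 -2.  -0.5 -2.  -0.4 -3.7 -2.9  0.5  2.2  4.5 -1.  -0.5  0.3
  0.2  0.2  1.7  1.1 -1.7  0.5]
push_face [ 0.47148003 -0.07964549] travel 0.08408428733679685 dir [0.28564182 0.95833645]
target [ 0.46748105 -0.0930622   0.13      ] 73.40278309808825 shift [ 0.40249901 -0.36963027  0.07543436] turn [-2.07311949e-05  1.45902375e-06 -1.45200878e-01] 1.55
```

>>> drive_tool(
  rows="0.4025 -0.37 0.04 0 0 -0.145; 0.4025 -0.37 0.04 0 0 -0.145; 0.4025 -0.37 0.04 0 0 -0.145; 0.4025 -0.37 0.04 0 0 -0.145; 0.4025 -0.37 0.04 0 0 -0.145",
  fingers=1,
)

```text
time: 2.05
tcp_pos: [0.3362, -0.3576, 0.1873]
tcp_rot: [180.0, 0.0, 64.5]
wrist_force: [1.9, -0.6, -0.9]
grip_width: 0.615
grasp_force: 0.0
```

```bash
cat >> h.py <<'E'
def plan(T,yaw=73.4):
    st=r.get_state();R=Ro.from_euler("xyz",st["tcp_rot"],degrees=True)
    print(st["time"],st["tcp_pos"].round(4) if hasattr(st["tcp_pos"],"round") else st["tcp_pos"],np.round(st["tcp_rot"],2),"shift",R.inv().apply(np.array(T)-st["tcp_pos"]).round(4),"turn",((R.inv()*Ro.from_euler("xyz",[180,0,yaw],degrees=True)).as_rotvec()/2/np.pi).round(4),"F",np.round(st["wrist_force"],2),st["grip_width"])
E
python3 -c "
from h import *
plan([.467,-.094,.16])"
```

```text
2.05 [ 0.3362 -0.3576  0.1873] [1.7998e+02 2.0000e-02 6.4450e+01] shift [0.2942 0.0043 0.0271] turn [ 0.      0.0001 -0.0249] F [ 1.88 -0.58 -0.88] 0.6154419441073817
```

>>> drive_tool(
  rows="0.27 0.004 0.02 0 0 -0.02; 0.27 0.004 0.02 0 0 -0.02; 0.27 0.004 0.02 0 0 -0.02; 0.27 0.004 0.02 0 0 -0.02; 0.27 0.004 0.02 0 0 -0.02",
)

```text
time: 2.55
tcp_pos: [0.4485, -0.135, 0.169]
tcp_rot: [180.0, 0.0, 71.3]
wrist_force: [1.1, -1.4, 0.4]
grip_width: 0.183
grasp_force: 0.0
```

>>> drive_tool(
  rows="0 0 0 0 0 0; 0 0 0 0 0 0; 0 0 0 0 0 0",
)

```text
time: 2.85
tcp_pos: [0.4476, -0.1377, 0.1688]
tcp_rot: [-180.0, 0.0, 71.2]
wrist_force: [-1.0, -0.7, -0.6]
grip_width: 0.007
grasp_force: 0.0
```

```bash
cat >> h.py <<'E'
def wr(st):
    c=cams.calibration("wrist");H=np.array(c["hand_eye"]);R=Ro.from_euler("xyz",st["tcp_rot"],degrees=True).as_matrix()
    return c,H,R,np.array(st["tcp_pos"])
def watz(st,px,z):
    c,H,R,p=wr(st);d=np.linalg.solve(np.array(c["intrinsics"]),[px[0],px[1],1])[:2];u=d.copy()
    for _ in range(30): u=d/(1+c["k1"]*(u@u))
    v=R@H[:3,:3]@np.r_[u,1];o=R@H[:3,3]+p
    return o+v*(z-o[2])/v[2]
E
python3 - <<'E'
from h import *
plan([.467,-.094,.13])
st=r.get_state();im=cams.read_camera("wrist");cv2.imwrite("pics/w1.png",im[:,:,::-1])
for n,z in Z.items():
    for m in spotter.mark_of("wrist",n)[:2]: print(n,round(m["score"],2),np.round(m["pixel"]),watz(st,m["pixel"],z).round(4))
print(cams.calibration("wrist")["hand_eye"])
E
```

```text
2.85 [ 0.4476 -0.1377  0.1688] [-1.800e+02  2.000e-02  7.123e+01] shift [0.0476 0.0043 0.0387] turn [-0.     0.    -0.006] F [-0.96 -0.69 -0.62] 0.0073476126446457195
release_pad 0.79 [294. 165.] [ 0.4669 -0.1024  0.063 ]
push_face 0.76 [293. 142.] [ 0.4722 -0.082   0.081 ]
jaw_back 0.18 [299. 250.] [ 0.4443 -0.187   0.045 ]
clamp 0.93 [291. 104.] [ 0.4825 -0.0487  0.    ]
block_center 0.71 [302. 246.] [ 0.4496 -0.1793  0.059 ]
glue_center 0.97 [453. 139.] [ 0.6102 -0.1267  0.055 ]
core_center 0.8 [436. 277.] [ 0.5664 -0.2553  0.055 ]
[[-1.73048403e-04 -9.67446785e-01 -2.53074472e-01  7.28021642e-02]
 [ 9.99999362e-01 -4.49996157e-04  1.03645003e-03  4.68207777e-04]
 [-1.11659279e-03 -2.53074131e-01  9.67446245e-01 -1.79001544e-01]
 [ 0.00000000e+00  0.00000000e+00  0.00000000e+00  1.00000000e+00]]
```

View pics/w1.png

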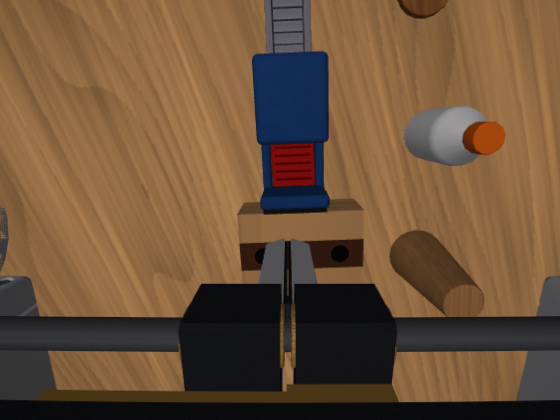

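The wrist view shows the red plate at (294,165), the housing front edge at row 142, the pad wall at row 197 and the block beyond it. Push_face is near (0.472,-0.082), consistent with the fit. I'll stand over the plate 14 mm in front of the housing.

>>> drive_tool(
  rows="0.046 0.0045 0 0 0 -0.006; 0.046 0.0045 0.03 0 0 -0.006; 0.046 0.0045 0.065 0 0 -0.006; 0.046 0.0045 0.065 0 0 -0.006; 0.046 0.0045 0.065 0 0 -0.006",
)

```text
time: 3.85
tcp_pos: [0.4669, -0.0945, 0.1043]
tcp_rot: [-179.9, -0.0, 73.5]
wrist_force: [0.1, -0.5, 0.2]
grip_width: 0.003
grasp_force: 0.0
```

Run:
```python
from h import *
plan([.4677,-.0954,.067])
for c in("side","wrist"):
    st=r.get_state();im=cams.read_camera(c)
    if c=="side": im=cv2.resize(im[150:290,300:480],None,fx=4,fy=4)
    cv2.imwrite(f"pics/{c}2.png",im[:,:,::-1])
for n in("release_pad","push_face"):
    for m in spotter.mark_of("wrist",n)[:2]: print(n,round(m["score"],2),np.round(m["pixel"]),watz(st,m["pixel"],Z[n]).round(4))
```

```text
3.85 [ 0.4669 -0.0945  0.1043] [-1.7994e+02 -1.0000e-02  7.3460e+01] shift [-0.0006  0.0011  0.0373] turn [-0.0002 -0.      0.0002] F [ 0.15 -0.46  0.23] 0.0033763646496704778
release_pad 0.89 [289. 236.] [ 0.468  -0.0997  0.063 ]
push_face 0.6 [286. 221.] [ 0.4712 -0.0827  0.081 ]
```

View pics/side2.png

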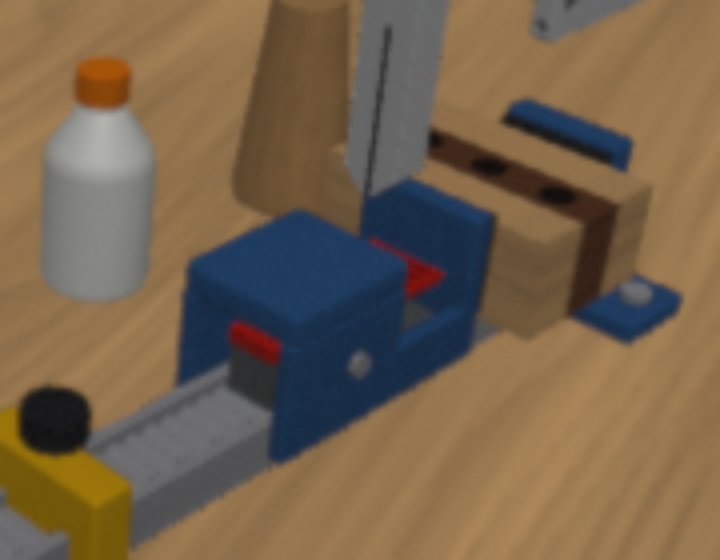

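View pics/wrist2.png

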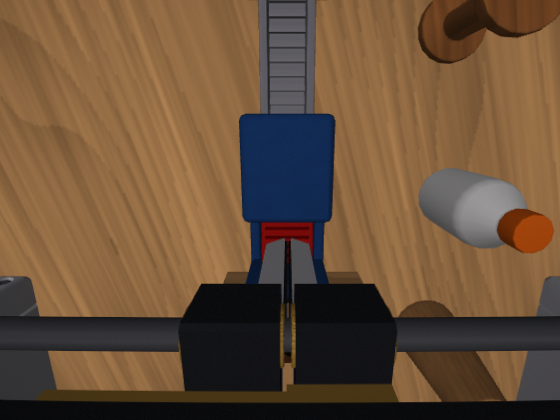

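The side crop shows the tip above the bay, between the pad wall and the housing. The wrist view has the red plate centred under the fingers at (288,237). Now I descend.

>>> drive_tool(
  rows="0 0 0.02 0 0 0; 0 0 0.035 0 0 0; 0 0 0.037 0 0 0; 0 0 0.037 0 0 0",
)

```text
time: 4.45
tcp_pos: [0.4671, -0.0947, 0.0673]
tcp_rot: [180.0, -0.0, 73.5]
wrist_force: [0.7, -0.1, -0.0]
grip_width: 0.001
grasp_force: 0.0
```

>>> drive_tool(
  rows="0 0 0.003 0 0 0; 0 0 0.005 0 0 0; 0 0 0.005 0 0 0",
)

```text
time: 4.75
tcp_pos: [0.4674, -0.0949, 0.0622]
tcp_rot: [179.9, 0.0, 73.5]
wrist_force: [0.0, -2.6, 5.8]
grip_width: 0.007
grasp_force: 2.9
```

>>> drive_tool(
  rows="0 0 0.002 0 0 0; 0 0 0.003 0 0 0; 0 0 0.003 0 0 0",
)

```text
time: 5.05
tcp_pos: [0.4673, -0.0959, 0.0598]
tcp_rot: [179.9, 0.1, 73.4]
wrist_force: [-7.2, -6.8, 22.3]
grip_width: 0.005
grasp_force: 10.8
```

>>> drive_tool(
  rows="0 0 0 0 0 0; 0 0 0 0 0 0",
)

```text
time: 5.25
tcp_pos: [0.4673, -0.0959, 0.0599]
tcp_rot: [179.9, 0.1, 73.4]
wrist_force: [-6.4, -7.4, 20.8]
grip_width: 0.006
grasp_force: 10.7
```

Run:
```python
from h import *
plan([.4677,-.0954,.057])
im=cams.read_camera("side");im=cv2.resize(im[180:270,340:450],None,fx=7,fy=6)
cv2.imwrite(f"pics/side3.png",im[:,:,::-1])
```

```text
5.25 [ 0.4673 -0.0959  0.0599] [1.7992e+02 9.0000e-02 7.3410e+01] shift [0.0006 0.0002 0.0029] turn [0.0002 0.0002 0.    ] F [-6.42 -7.44 20.78] 0.005530204762778494
```

View pics/side3.png

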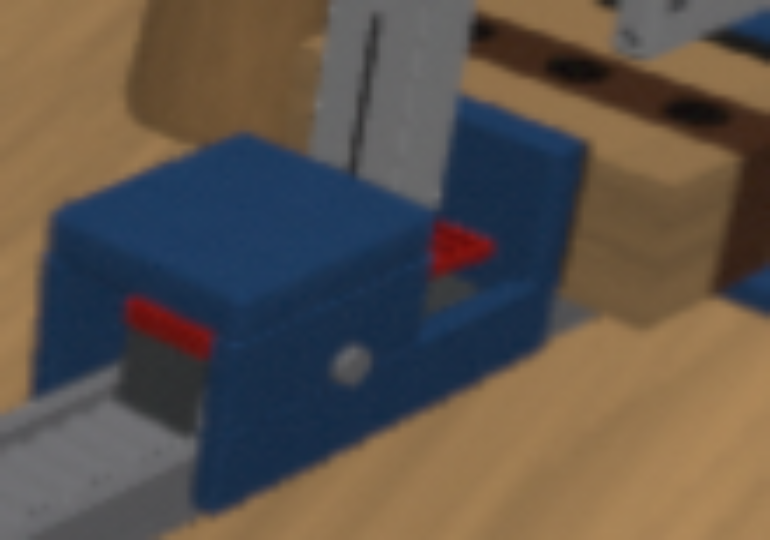

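Run:
```python
from h import *
o=np.array([.4712,-.0822]);a=-.2897;d=clamp_y(a);ex=np.array([d[1],-d[0]])
for sx in(-.019,.019):
  for th in(0,.08,.12,.21):
    yy=-.067;zz=.011  # rel pivot
    y=yy*np.cos(th)-zz*np.sin(th);z=yy*np.sin(th)+zz*np.cos(th)
    P=np.r_[o+d*(.028+y)+ex*sx,.052+z]; print(sx,th,proj("side",P).round(1))
A=cv2.imread("pics/side0.png");B=cams.read_camera("side")[:,:,::-1]
for I in(A,B):
    h=I.astype(int);m=(h[:,:,2]>110)&(h[:,:,1]<60)&(h[:,:,0]<60);m[:, :340]=0;m[:,450:]=0
    v,u=np.nonzero(m[150:270]);v+=150
    for lo,hi in((340,380),(385,430)):
        k=(u>lo)&(u<hi)
        if k.any(): print(lo,"n",k.sum(),"u",u[k].min(),u[k].max(),"v",v[k].min(),v[k].max(),"mean",u[k].mean().round(1),v[k].mean().round(1),"rightmost v",v[k][u[k]==u[k].max()])
```

```text
-0.019 0 [411.3 217.7]
-0.019 0.08 [411.1 220.3]
-0.019 0.12 [410.9 221.7]
-0.019 0.21 [410.4 224.8]
0.019 0 [392.8 208.8]
0.019 0.08 [392.6 211.4]
0.019 0.12 [392.5 212.8]
0.019 0.21 [392.1 215.8]
340 n 28 u 358 369 v 231 237 mean 363.7 233.9 rightmost v [236]
385 n 26 u 393 409 v 210 222 mean 404.5 218.7 rightmost v [218]
340 n 12 u 359 369 v 230 236 mean 363.9 233.0 rightmost v [236]
385 n 27 u 402 409 v 218 224 mean 405.1 221.0 rightmost v [220 221]
```

>>> drive_tool(
  rows="-0.002 0 0.001 0 0 0; -0.002 0 0.002 0 0 0; -0.002 0 0.002 0 0 0",
)

```text
time: 5.65
tcp_pos: [0.467, -0.0969, 0.0572]
tcp_rot: [179.9, 0.0, 73.4]
wrist_force: [1.8, -3.0, 4.3]
grip_width: 0.003
grasp_force: 2.4
```

>>> drive_tool(
  rows="0 0 0 0 0 0; 0.003 0 0 0 0 0; 0.006 0 0 0 0 0; 0.009 0 0 0 0 0; 0.012 0 0 0 0 0",
)

```text
time: 6.15
tcp_pos: [0.4699, -0.0851, 0.0569]
tcp_rot: [180.0, 0.0, 73.5]
wrist_force: [0.8, -4.2, 4.5]
grip_width: 0.006
grasp_force: 2.8
```

>>> drive_tool(
  rows="0.007 0 0 0 0 0; 0.014 0 0 0 0 0; 0.021 0 0 0 0 0; 0.028 0 0 0 0 0; 0.035 0 0 0 0 0",
)

```text
time: 6.65
tcp_pos: [0.4798, -0.0515, 0.0568]
tcp_rot: [-180.0, 0.0, 73.4]
wrist_force: [0.3, -5.1, 5.0]
grip_width: 0.005
grasp_force: 3.0
```

Run:
```python
from h import *
plan([.4917,-.0137,.057])
im=cams.read_camera("side");cv2.imwrite("pics/side4.png",cv2.resize(im[150:330,240:480],None,fx=3,fy=3)[:,:,::-1])
for n in("jaw_back","push_face"):
    for m in spotter.mark_of("side",n)[:2]: print(n,round(m["score"],2),m["pixel"],atz("side",m["pixel"],Z[n]).round(4))
```

```text
6.65 [ 0.4798 -0.0515  0.0568] [-1.800e+02  2.000e-02  7.345e+01] shift [ 0.0396  0.0007 -0.0002] turn [-0.      0.0001  0.0001] F [ 0.29 -5.11  4.97] 0.004988570415971753
jaw_back 0.65 [334.1, 254.9] [0.5093 0.0247 0.045 ]
push_face 0.95 [369.8, 223.6] [ 0.4804 -0.0323  0.081 ]
```

View pics/side4.png

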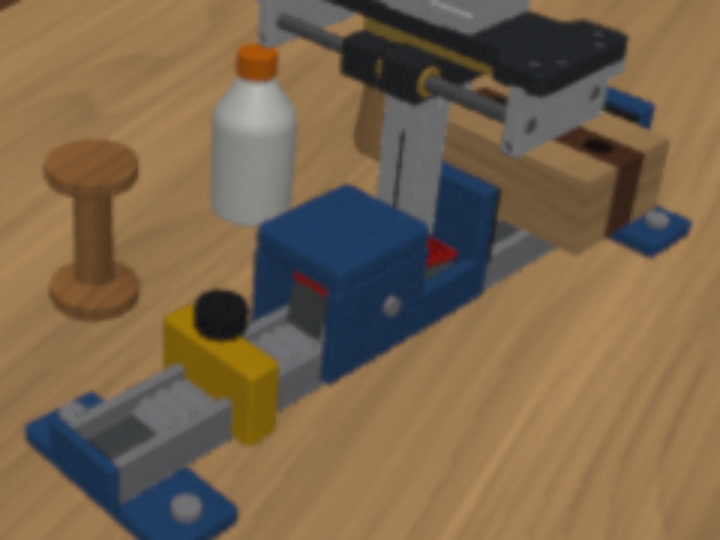

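The jaw is sliding: it has opened about 40 mm, with about 42 mm left to the collar. The block stays put and the bottle and bobbin are clear.

>>> drive_tool(
  rows="0.007 0 0 0 0 0; 0.014 0 0 0 0 0; 0.021 0 0 0 0 0; 0.028 0 0 0 0 0; 0.035 0 0 0 0 0",
)

```text
time: 7.3
tcp_pos: [0.4894, -0.0183, 0.0566]
tcp_rot: [-180.0, 0.0, 73.4]
wrist_force: [0.5, -4.4, 5.3]
grip_width: 0.007
grasp_force: 3.0
```

>>> drive_tool(
  rows="0.002 0 0 0 0 0; 0.004 0 0 0 0 0; 0.006 0 0 0 0 0",
)

```text
time: 7.6
tcp_pos: [0.4909, -0.0128, 0.0566]
tcp_rot: [-179.9, 0.1, 73.4]
wrist_force: [-0.7, -6.5, 6.5]
grip_width: 0.002
grasp_force: 3.5
```

>>> drive_tool(
  rows="0.001 0 0 0 0 0; 0.002 0 0 0 0 0; 0.003 0 0 0 0 0",
)

```text
time: 7.9
tcp_pos: [0.4915, -0.0105, 0.0566]
tcp_rot: [-179.9, 0.1, 73.4]
wrist_force: [-3.2, -10.2, 8.5]
grip_width: -0.001
grasp_force: 5.4
```

>>> drive_tool(
  rows="0.001 0 0 0 0 0; 0.002 0 0 0 0 0; 0.003 0 0 0 0 0",
)

```text
time: 8.2
tcp_pos: [0.4916, -0.01, 0.0566]
tcp_rot: [-179.9, 0.3, 73.3]
wrist_force: [-9.8, -27.2, 20.6]
grip_width: 0.001
grasp_force: 16.5
```

The force has risen to 27 N with the tip stalled, so the jaw is on the collar. I'll hold, relax the push, then lift straight up.

>>> drive_tool(
  rows="0 0 0 0 0 0; -0.0015 0 0 0 0 0; -0.003 0 0 0 0 0; -0.003 0 0 0 0 0",
)

```text
time: 8.6
tcp_pos: [0.4916, -0.0102, 0.0567]
tcp_rot: [-179.9, 0.1, 73.4]
wrist_force: [-2.1, -6.9, 7.6]
grip_width: 0.008
grasp_force: 4.7
```

>>> drive_tool(
  rows="0 0 -0.004 0 0 0; 0 0 -0.008 0 0 0; -0.002 0 -0.014 0 0 0; -0.004 0 -0.04 0 0 0; -0.004 0 -0.07 0 0 0",
)

```text
time: 9.1
tcp_pos: [0.4901, -0.0129, 0.1269]
tcp_rot: [-179.9, -0.0, 73.5]
wrist_force: [-0.3, 0.3, 0.3]
grip_width: 0.006
grasp_force: 0.0
```

>>> drive_tool(
  rows="0 0 -0.05 0 0 0; 0 0 -0.1 0 0 0; -0.05 0 -0.1 0 0 0; -0.1 0 -0.1 0 0 0; -0.1 0 -0.1 0 0 0",
)

```text
time: 9.6
tcp_pos: [0.4607, -0.1144, 0.227]
tcp_rot: [-180.0, 0.1, 73.1]
wrist_force: [0.2, 1.3, -0.0]
grip_width: 0.002
grasp_force: 0.0
```

Run:
```python
from h import *
plan([.4917,-.0137,.057])
im=cams.read_camera("side");cv2.imwrite("pics/side5.png",cv2.resize(im[150:330,240:480],None,fx=3,fy=3)[:,:,::-1])
cams.read_camera("top")
for n in("jaw_back","push_face","collar","block_center"):
  for c in("side","top"):
    for m in spotter.mark_of(c,n)[:1]: print(n,c,round(m["score"],2),atz(c,m["pixel"],Z[n]).round(4))
```

```text
9.6 [ 0.4607 -0.1144  0.227 ] [-1.7999e+02  8.0000e-02  7.3060e+01] shift [0.1056 0.0003 0.1698] turn [-0.      0.0002 -0.001 ] F [ 0.19  1.34 -0.05] 0.0024783976918813766
jaw_back side 0.66 [0.5163 0.0612 0.045 ]
push_face side 0.56 [0.4924 0.0048 0.081 ]
push_face top 0.9 [ 0.4984 -0.0065  0.081 ]
collar side 0.67 [0.5183 0.075  0.    ]
collar top 0.78 [0.5221 0.0804 0.    ]
block_center side 0.84 [ 0.4493 -0.175   0.059 ]
```

View pics/side5.png

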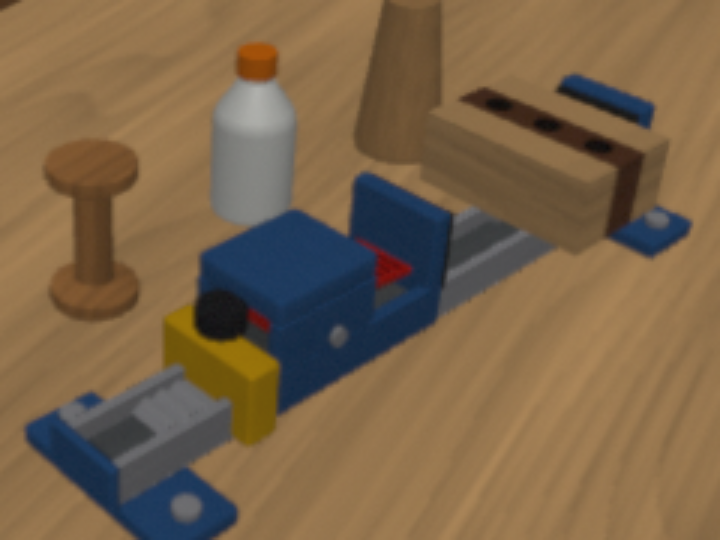

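The picture shows the jaw against the yellow collar (around (275,400) in the crop) and the red release sprung up. The block, bottle, bobbin and core are where they were, and the arm is clear.

>>> drive_tool(
  rows="0 0 0 0 0 0; 0 0 0 0 0 0; 0 0 0 0 0 0; 0 0 0 0 0 0; 0 0 0 0 0 0",
)

```text
time: 10.6
tcp_pos: [0.4626, -0.109, 0.2267]
tcp_rot: [-180.0, -0.0, 73.5]
wrist_force: [-0.0, 0.2, 0.2]
grip_width: 0.005
grasp_force: 0.0
```

```bash
python3 -c "
from h import *
print(workorder.job_done())"
```

```text
the job is handed in; nothing more can be done
None
```

I opened the clamp and handed the job in at about 10.6 s of the 42 s allowed; no verdict came back. The last picture shows the jaw against the yellow collar, the red release sprung up, the block and the other items where they were, and the arm clear.

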